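# Roll a grinding jar up the mill's loading ramp and start the mill

### The arm

A 6-joint arm with a two-finger parallel gripper is mounted at the origin on the work surface. World frame = base frame: x ahead of the robot, y to its left, z up, the work surface at z = 0. Lengths are in m, angles in rad, forces in N, time in s.
With the tool pointing down it reaches from about 0.35 to 0.875 m from the base axis. Payload 4.2 kg.
Tool frame: the origin (TCP) lies on the centre line of the jaws, within the pads' length; the fingertips stand r.nose_length ahead of it and the grasp point (between the pads) is the TCP (r.nose_length is the distance from the TCP to the fingertips, in m); z points along the fingers, y is the direction in which the jaws open and shut (so a half turn about z gives the same grasp; the last joint's range is limited). The gripper opens to 87 mm and grips with 3 to 60 N. Pads are 19 mm wide; open, the fingers measure 117 mm over their backs; the gripper's body (75 mm by 190 mm) begins 51 mm behind the grasp point.
Start: joints at [1.368, 0.385, 0.008, 0, -1.194, -0.259], TCP at [0.278, 0.56, 0.203] pointing down, gripper open.
Joint ranges: [-3.14, 3.14], [-1.21, 2.06], [-1.07, 1.41], [-3.16, 2.05], [-2.99, -0.16], [-3.1, 3.1]. Speed limits (rad/s): [2.79, 2.79, 3.14, 3.14, 3.14, 3.14].

### API

Orientations are given as a unit quaternion [x, y, z, w].
In Python, from rig import r, imaging, ticket gives the robot as it stands.
- The arm moves only by the tool send_rows, never from a script. Its argument "commands" is a list that holds one entry, the list of rows, each a list of 5 numbers: the finger opening in mm, from 0 to 87, then the shift along the tool's x, y, z in mm, then the turn about the tool's z in degrees. In form: [[[gripper, dx, dy, dz, spin], ...]]. A call has 1 to 20 rows; each row is the pose to reach, as a shift and turn from the pose commanded when the call began, along the tool's axes at that moment; what a row does not reach only later rows make up. A row lasts 1/10 s, in which the tool goes at most 50 mm and 8.59 degrees, less where a joint would pass 70% of its speed; a pose out of reach is approached as far as the arm can. A call with a gripper value outside its range is refused whole. The fingers move at their own pace and stop on an object; "squeeze" is the grip in N (left out, the last holds). Time passes only in rows, so rows that repeat a pose let the fingers close. It gives the time, the measured TCP pose, the force and the opening at its end, in the units of the state.
- r.observe(): the state, without advancing time (a new reading comes with each control period).
- imaging.read_camera(name): name is "side" or "top" or "wrist"; returns a dict with "color" (420x560x3 uint8, red, green, blue), "mtx" (3x3 intrinsics, pixels), "k1" (the pictures are not rectified: a ray, as slopes to the right and down, at radius r is drawn at 1 + k1 r^2 times it, then the intrinsics apply), "rvec" (rotation vector, rad) and "tvec" (3), from world to camera coordinates, as OpenCV has them. Camera axes: x right, y down, z forward; pixel columns grow to the right and rows downward; lengths in m; the calibration is good to about 2 mm. A picture is of the moment at which its call begins. There is no depth.
- ticket.sign_off(): hands the job in, once; it reports no verdict.
The state is a dict: "time_s": time; "q": joint angles; "joint_velocities": joint speeds; "tau": joint torques, N m; "ee_pos": TCP position; "tcp_rot": TCP orientation; "contact_force": force on the tool from outside, world axes, zero at the start; "torque": the same for the moment, N m; "gripper_width": finger opening in m.
Only numpy, scipy, OpenCV 4.12 (cv2) and the standard library are available. Lean on these libraries where they do the work, as an engineer would, in place of code of your own. Each camera call takes 0.05 s, during which the arm holds its last target.

### The job

Push the steel grinding jar that lies at the foot of the bench mill's loading ramp slowly up the ramp with your fingertips, over the crest and into the cradle until it rests against the stop; do not let it roll back or run away, and never take it between the fingers or lift it. Then, with the jar seated, press the mill's start button fully down and let go, leaving the other things on the bench where they stand.

Things in the scene. Friction and masses are not known exactly. Their poses are not given: they have to be found in the camera images.
- mill: cream bench mill with an aluminium loading ramp, fixed to the bench. Origin on the bench under the ramp's middle; x points uphill towards the housing, y across, z up. Console 200 wide, 70 high, x=125 to 260; its upright front is the stop. Housing behind: 250 wide, 186 high, x=260 to 490. Grey guide rails (inner faces y=+-56) stand 8 above the track along both sides.
- foot (a point): bottom of the slope on the centre line of the track, at mill x=-80, z=10. Behind it (x=-170 to -80) the track is a level foot, 10 high; ahead it rises straight to the crest, slope 7 degrees. Axes as the mill's. A jar let go anywhere on the slope rolls back down.
- crest (a point): top of the slope on the centre line, at mill x=80, z=30. Beyond it the cradle floor falls 10 degrees to z=22 at the stop (x=125). Axes as the mill's.
- seat (a point): where the jar's centre is when it rests in the cradle against the stop: mill x=100, y=0, z=52. Once over the crest the jar stays there by itself. Axes as the mill's.
- jar_center (a point): centre of the steel grinding jar to be loaded: a solid cylinder, diameter 50, length 100, 0.3 to 0.65 kg, polished (friction about 0.35), lying across the foot of the ramp, free to roll; at the start its centre is 35 above the bench, at mill x=-135 to -95. The point's x axis is the cylinder's axis (along the mill's y, either way round); its y and z axes turn as it rolls.
- start_top (a point): centre of the top face of the mill's black round start button (diameter 30) in its low grey housing on top of the console, pressed straight down; its position in the mill's frame is x=195, y=-30.
- start (a joint): travel of the start button, 0 = up, 0.006 = fully down (6 mm); it springs back, and fully down takes about 5 N.
- spare_center (a point): centre of a second jar of the same kind (diameter 50, height 100) standing upright on the bench beside the ramp: leave it alone.
- bottle: amber bottle, diameter 52, height 100, standing on the bench beside the ramp; origin at the centre of its underside: leave it alone.
- rack: white tube rack 100 x 60, 59 high over its capped tubes, on the bench beside the ramp; origin at the centre of its underside: leave it alone.

How it is judged:
On the way, in this order (a step that is already met when the one before it is completed fails the run):
1. the jar is seated in the cradle, at rest against the stop (x of jar_center in the frame of mill between 0.093 and 0.106 m and y of jar_center in the frame of mill between -0.012 and 0.012 m and z of jar_center in the frame of mill between 0.047 and 0.056 m and angle between the x axis of jar_center and the y axis of mill, either way round below 0.12 rad and linear speed of jar below 0.02 m/s and angular speed of jar below 0.6 rad/s), for 0.2 s.
2. the start button is pressed fully down (value of joint start above 0.0045 m), for 0.05 s.
3. the start button is let go again (value of joint start below 0.002 m), for 0.1 s.
At the end, for the whole second after the job is handed in: The jar lies across the cradle within about 6 mm of its rest against the stop and 12 mm of the centre line, within 7 degrees of square, at rest; the start button has been pressed at least 4.5 mm down after the jar was seated, and is up again (all of step 1 and value of joint start below 0.002 m); the robot touches nothing.
It fails at once if the jar runs free on the track: rolls back or is flicked, faster than 0.2 m/s with nothing touching it (x of jar_center in the frame of mill below 0.08 m and linear speed of jar above 0.2 m/s and contact force between each of the fingers, the arm and jar below 0.01 N).
It fails at once if the jar is lifted more than about 10 mm off the track, or leaves the track (z of jar_center in the frame of mill above 0.066 m or (x of jar_center in the frame of mill below 0 m and z of jar_center in the frame of mill above 0.057 m) or (x of jar_center in the frame of mill below -0.08 m and z of jar_center in the frame of mill above 0.046 m) or z of jar_center in the frame of mill below 0.028 m or y of jar_center in the frame of mill above 0.025 m or y of jar_center in the frame of mill below -0.025 m).
It fails at once if the jar is taken between the fingers (distance between the grasp point and jar_center below 0.02 m).
It fails at once if the start button is pressed while the jar is not seated (value of joint start above 0.003 m and not (x of jar_center in the frame of mill between 0.093 and 0.106 m and y of jar_center in the frame of mill between -0.012 and 0.012 m and z of jar_center in the frame of mill between 0.047 and 0.056 m and angle between the x axis of jar_center and the y axis of mill, either way round below 0.12 rad)).
It fails at once if another thing on the bench is moved or tipped (distance of any of spare_center, bottle, rack from where it was at the start of the episode above 0.02 m or angle between bottle's own z axis and vertical above 0.3 rad).
It also fails if it takes over 48 s, if anything falls off the work surface, if the arm or the gripper's body presses on something with over 40 N, if the wrist force passes 120 N, or if a joint passes its speed limit or range.

## Working session

There is one attempt and no reset: what is moved stays moved. The work goes in short steps, Python scripts to look and compute and a tool call to move; the robot and the scene stay as the last step left them, time stands still between calls to the robot, and variables do not carry over. Pictures are saved under pics/ and viewed, and the job is handed in when it is done.

Besides the shell and the picture viewer there is one more tool, called after "Request:" as name(argument=value, ...) on one line, values as JSON. send_rows: Moves the arm, as the interface text tells. Its arguments: {"type":"object","properties":{"commands":{"type":"array","items":{"type":"array","items":{"type":"array","items":{"type":"number"}}}},"squeeze":{"type":"number"}},"required":["commands"]}

```bash
ls; mkdir -p pics; python3 - <<'E'
from rig import r, imaging
import cv2
print(r.nose_length, r.observe())
for n in ["side","top","wrist"]:
    c=imaging.read_camera(n); cv2.imwrite(f"pics/{n}0.png",c["color"][:,:,::-1]); print(n,c["mtx"].tolist(),c["k1"],c["rvec"],c["tvec"])
E
```

```text
pics
0.019 {'time_s': 0.0, 'q': array([ 1.36759835e+00,  3.85534222e-01,  6.61054804e-03, -5.23293467e-04,
       -1.19397792e+00, -2.58615833e-01]), 'joint_velocities': array([-2.93300673e-04,  3.63813630e-05,  3.87840499e-04, -9.59723618e-04,
        1.02344908e-03, -9.45999098e-04]), 'tau': array([-7.56940426e-04, -3.90657842e+01,  1.87406677e+01,  4.21979249e+00,
        1.09954688e-02, -1.90768842e-04]), 'ee_pos': array([0.27816426, 0.55896131, 0.20236354]), 'tcp_rot': array([ 9.73436576e-01, -2.28954287e-01, -2.13931229e-04,  1.05896471e-03]), 'contact_force': array([ 0.16677525, -0.16868661, -0.18182086]), 'torque': array([-0.06828491,  0.0084027 , -0.00958357]), 'gripper_width': 0.08680996010055178}
side [[517.787109765364, 0.0, 284.2482679087816], [0.0, 517.787109765364, 209.30095783584895], [0.0, 0.0, 1.0]] -0.014747916344596998 [ 2.09840846 -0.80965466  0.4135948 ] [-0.44507621  0.30701171  0.76739833]
top [[503.05656356496553, 0.0, 280.1622686546758], [0.0, 503.05656356496553, 208.42688339134054], [0.0, 0.0, 1.0]] -0.1627453477782371 [ 2.10523142 -2.11450539  0.19377549] [0.01579897 0.59473075 0.96375643]
wrist [[358.9837074321897, 0.0, 281.54976544919685], [0.0, 358.9837074321897, 214.23104212287384], [0.0, 0.0, 1.0]] -0.07643678361747816 [-1.56143279  2.52412658  0.36053723] [ 0.62443259 -0.03429503  0.39139352]
```

View pics/side0.png

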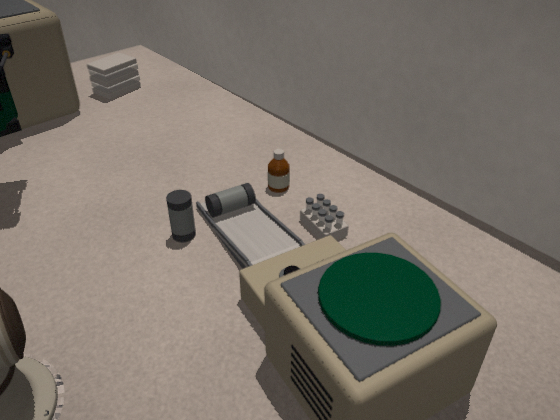

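View pics/top0.png

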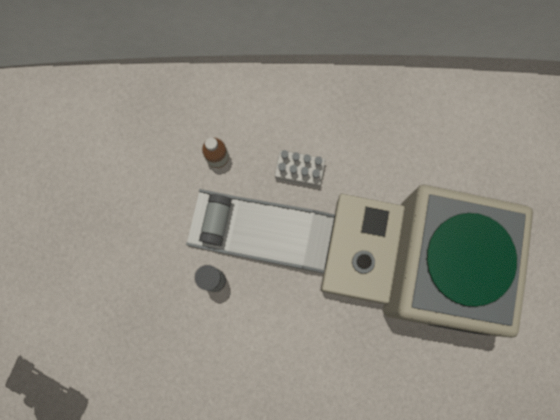

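View pics/wrist0.png

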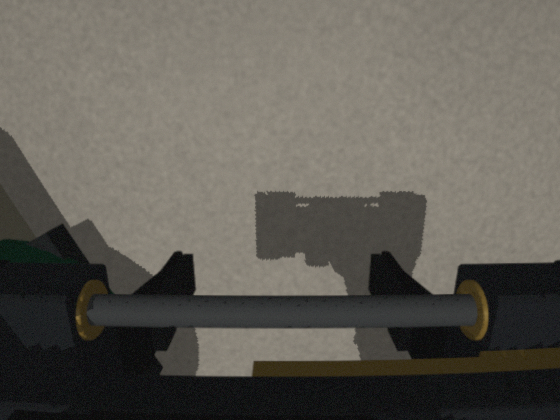

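```bash
python3 - <<'E'
import cv2
im=cv2.imread("pics/top0.png")
cv2.imwrite("pics/crop1.png",cv2.resize(im[180:310,180:420],None,fx=3.3,fy=3.3,interpolation=cv2.INTER_CUBIC))
im=cv2.imread("pics/side0.png")
cv2.imwrite("pics/crop2.png",cv2.resize(im[170:300,160:360],None,fx=4,fy=4,interpolation=cv2.INTER_CUBIC))
E
```

```text
(no output)
```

View pics/crop1.png

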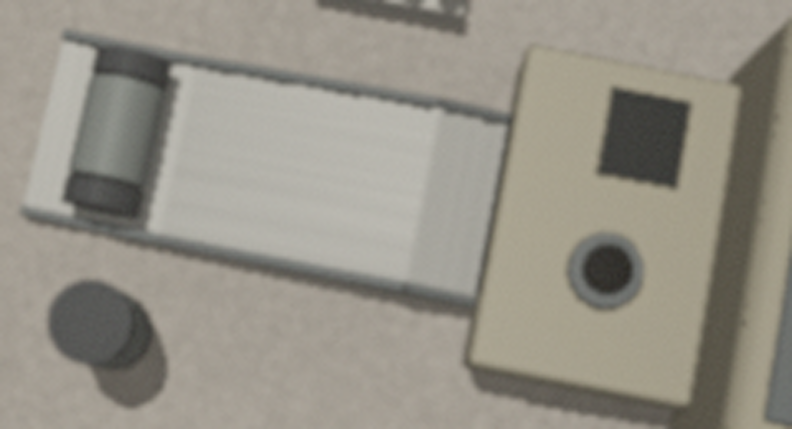

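View pics/crop2.png

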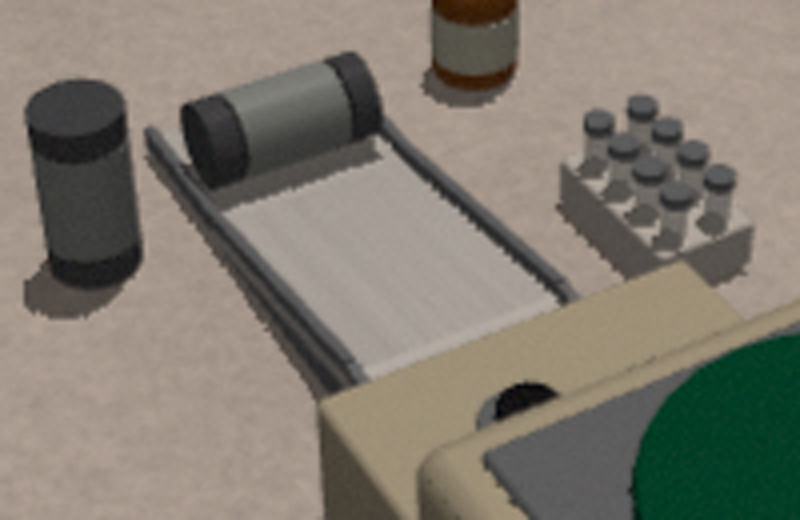

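```bash
cat > h.py <<'E'
import numpy as np, cv2
from scipy.optimize import least_squares
def proj(c,P):
    P=np.atleast_2d(P); R=cv2.Rodrigues(np.array(c["rvec"]))[0]
    p=P@R.T+np.array(c["tvec"]); s=p[:,:2]/p[:,2:]; r2=(s**2).sum(1,keepdims=True)
    s=s*(1+c["k1"]*r2); return s*[c["mtx"][0][0],c["mtx"][1][1]]+[c["mtx"][0][2],c["mtx"][1][2]]
def ray(c,uv,z):
    """world point on plane z for pixel"""
    dist=np.array([c["k1"],0,0,0.]);s=cv2.undistortPoints(np.array([[uv]],float),np.array(c["mtx"]),dist)[0,0]
    R=cv2.Rodrigues(np.array(c["rvec"]))[0]; o=-R.T@np.array(c["tvec"]).ravel(); d=R.T@np.array([s[0],s[1],1])
    return o+d*(z-o[2])/d[2]
def mill2w(m,P):
    P=np.atleast_2d(np.array(P,float)); c,s=np.cos(m[2]),np.sin(m[2])
    return np.c_[m[0]+c*P[:,0]-s*P[:,1],m[1]+s*P[:,0]+c*P[:,1],P[:,2]]
def w2mill(m,P):
    P=np.atleast_2d(np.array(P,float))-[m[0],m[1],0]; c,s=np.cos(m[2]),np.sin(m[2])
    return np.c_[c*P[:,0]+s*P[:,1],-s*P[:,0]+c*P[:,1],P[:,2]]
E
python3 - <<'E'
from h import *; from rig import r,imaging
ct=imaging.read_camera("top"); cs=imaging.read_camera("side")
T=[((125,100,70),(530,47)),((125,-100,70),(470,362)),((260,-100,70),(690,405)),((260,100,70),(740,85)),((80,56,30),(440,107)),((80,-56,30),(408,282)),((195,-30,80),(607,269))]
S=[((125,100,70),(682,262)),((125,-100,70),(318,402))]
P=np.array([t[0] for t in T])/1e3; u=np.array([t[1] for t in T])/3.3+180-.35
Ps=np.array([t[0] for t in S])/1e3; us=np.array([t[1] for t in S])/4+[160,170]
def f(m,full=True):
    a=proj(ct,mill2w(m,P))-u; b=proj(cs,mill2w(m,Ps))-us
    return np.r_[a.ravel(),b.ravel()]
o=ray(ct,u[:2].mean(0),.07); e=ray(ct,u[2:4].mean(0),.07); yaw=np.arctan2(*(e-o)[[1,0]])
m0=np.r_[o[:2]-.125*np.array([np.cos(yaw),np.sin(yaw)]),yaw]
s=least_squares(f,m0,loss="soft_l1"); m=s.x; print(m0,m,np.degrees(m[2])); print(f(m).reshape(-1,2).round(1))
np.save("mill.npy",m)
def t(x,y): return np.array([x,y])/3.3+180-.35
# jar: silhouettes top view
for z,uv in [(.035,t(117,133)),(.035,t(133,62)),(.035,t(103,196))]:
    print("jar",w2mill(m,ray(ct,uv,z))*1e3)
print("spare top",w2mill(m,ray(ct,t(92,322),.1))*1e3)
print("bottle",w2mill(m,ray(ct,(212,144),.1))*1e3)
print("rack",[ (w2mill(m,ray(ct,(a,b),.05))*1e3).round() for a,b in [(281,151),(325,158),(276,178),(322,186)]])
for n,p in dict(foot=(-.135,0,.035),seat=(.1,0,.052),start=(.195,-.03,.08)).items(): print(n,mill2w(m,p))
E
```

```text
[ 0.54909996  0.03443729 -1.76679635] [ 0.55305927  0.03440129 -1.77422275] -101.65547528064964
[[-0.3 -1.8]
 [-0.4  0.4]
 [ 0.5  0.5]
 [ 1.2 -0.5]
 [ 0.2  0.4]
 [-0.4 -0.1]
 [ 0.2  0. ]
 [ 0.5 -1.2]
 [-1.2  0.2]]
jar [[-117.10115226   -0.70632085   35.        ]]
jar [[-117.33844041   46.06670469   35.        ]]
jar [[-116.83909242  -41.60711436   35.        ]]
spare top [[ -95.06228486 -121.77169804  100.        ]]
bottle [[-146.85044273  140.34854285  100.        ]]
rack [array([[-11., 168.,  50.]]), array([[ 83., 171.,  50.]]), array([[-10., 109.,  50.]]), array([[ 87., 110.,  50.]])]
foot [[0.58033282 0.1666176  0.035     ]]
seat [[ 0.53285664 -0.06353672  0.052     ]]
start [[ 0.48428274 -0.15051704  0.08      ]]
```

```bash
cat >> h.py <<'E'
from scipy.spatial.transform import Rotation as Rn
def state():
    from rig import r
    s=r.observe(); m=np.load("mill.npy"); R=Rn.from_quat(s["tcp_rot"]).as_matrix()
    hd=np.degrees(np.arctan2(R[1,0],R[0,0]))
    return s,m,R,w2mill(m,s["ee_pos"])[0]*1e3,(np.degrees(m[2])-hd+180)%360-180
E
python3 - <<'E'
from h import *; from rig import r,imaging
s,m,R,p,e=state(); print(s["time_s"],p,e,R.round(3))
w=imaging.read_camera("wrist"); Rc=cv2.Rodrigues(w["rvec"])[0]; o=-Rc.T@w["tvec"].ravel()
print("cam in tool",R.T@(o-s["ee_pos"]))
t=mill2w(m,(-.178,.004,.12))[0]; print("shift mm",R.T@(t-s["ee_pos"])*1e3)
cs=imaging.read_camera("side")
def q(x,y): return (x/4+160,y/4+170)
print("spare top side",w2mill(m,ray(cs,q(76,104),.1))*1e3)
print("bottle base",w2mill(m,ray(cs,(278,184),.008))*1e3)
for p in [(-.117,.05,.035),(-.117,-.05,.035),(-.095,-.122,.1)]: print((proj(cs,mill2w(m,p))[0]-[160,170])*4)
E
```

```text
0.25 [-458.55562123 -375.11054385  202.91129676] -75.19313036189885 [[ 0.895 -0.446 -0.   ]
 [-0.446 -0.895 -0.001]
 [ 0.     0.001 -1.   ]]
cam in tool [ 0.07769215 -0.00051961 -0.18129355]
shift mm [438.21198716 174.26578818  83.13984347]
spare top side [[-100.80238549 -118.8771188   100.        ]]
bottle base [[-154.31830811  144.11977937    8.        ]]
[360.98790934  95.82313776]
[197.97766549 149.27598995]
[ 74.44297925 111.61382545]
```

Request:
send_rows(commands=[[[50, 44, 17, 0, 7.5], [50, 88, 35, 0, 15], [50, 132, 52, 0, 22.5], [50, 176, 70, 0, 30], [50, 220, 87, 0, 37.5], [50, 264, 105, 0, 45], [50, 308, 122, 0, 52.5], [50, 352, 140, 0, 60], [50, 396, 157, 0, 67.5], [50, 438, 174, 20, 75.2], [50, 438, 174, 50, 75.2], [50, 438, 174, 50, 75.2]]])

```text
time_s: 1.55
ee_pos: [0.5908, 0.2059, 0.1487]
tcp_rot: [-0.63, 0.776, 0.001, -0.005]
contact_force: [-0.3, 0.5, -0.3]
gripper_width: 0.0496
```

```bash
python3 - <<'E'
from h import *; from rig import r,imaging
s,m,R,p,e=state(); print(s["time_s"],p,e,s["contact_force"],s["gripper_width"])
for n in ["side","top","wrist"]: cv2.imwrite(f"pics/{n}1.png",imaging.read_camera(n)["color"][:,:,::-1])
a=np.hstack([cv2.imread(f"pics/{n}1.png")[90:330,100:460] for n in ["side","top"]]);cv2.imwrite("pics/st1.png",a)
E
```

```text
1.55 [-175.61854453    2.31254913  148.6651148 ] 0.20367612464906415 [-0.3372333   0.50396944 -0.28234175] 0.04961319650104819
```

View pics/st1.png

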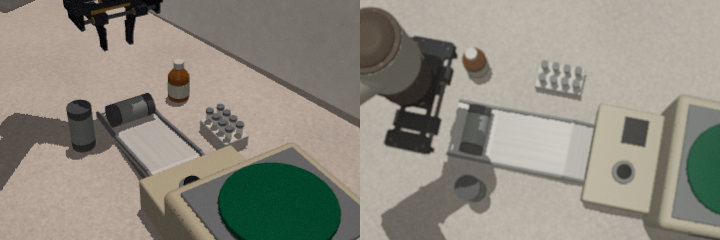

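View pics/wrist1.png

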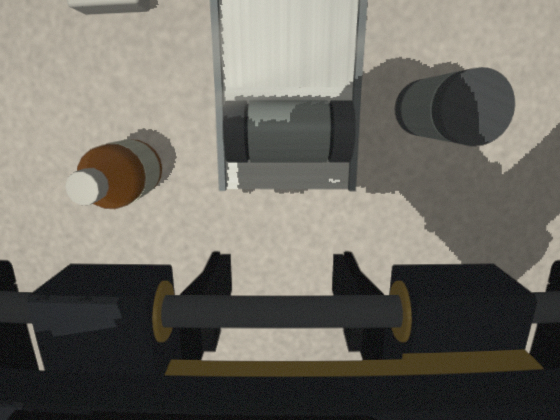

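```bash
python3 - <<'E'
from h import *; from rig import r,imaging
m=np.load("mill.npy"); w=imaging.read_camera("wrist")
f=lambda u,v,z:(w2mill(m,ray(w,(u,v),z))[0]*1e3).round(1)
print("spare top L,c",f(433,105,.1),f(473,105,.1),f(514,105,.1))
print("bottle body",f(90,175,.07),f(158,150,.02))
print("track end",f(222,189,.01),f(356,189,.01),"jar",f(225,130,.035),f(354,130,.035), "rear edge bottom", f(290,163,.035))
E
```

```text
spare top L,c [-98.7 -92.1 100. ] [ -98.1 -118.8  100. ] [ -97.2 -147.   100. ]
bottle body [-149.5  151.8   70. ] [-136.4  114.    20. ]
track end [-173.9   60.4   10. ] [-173.7  -64.2   10. ] jar [-118.8   51.6   35. ] [-118.6  -54.6   35. ] rear edge bottom [-146.1   -2.1   35. ]
```

Request:
send_rows(commands=[[[44, 0, -8, 40, 0], [44, 0, -8, 80, 0], [44, 0, -8, 100, 0], [44, 0, -8, 100, 0], [44, 6, -8, 100, 0], [44, 12, -8, 100, 0], [44, 15, -8, 100, 0], [44, 17, -8, 100, 0], [44, 17, -8, 100, 0]]])

```text
time_s: 2.65
ee_pos: [0.5977, 0.1901, 0.0544]
tcp_rot: [-0.631, 0.775, -0.0, 0.001]
contact_force: [0.0, 1.2, -0.0]
gripper_width: 0.0441
```

```bash
cat > look.py <<'E'
import sys
from h import *; from rig import r,imaging
s,m,R,p,e=state(); print(s["time_s"],p.round(1),round(e,2),s["contact_force"].round(2),s["gripper_width"])
k=sys.argv[1]; I=[imaging.read_camera(n)["color"][:,:,::-1] for n in ["side","top","wrist"]]
a=cv2.resize(I[0][150:310,150:350],None,fx=2,fy=2); b=cv2.resize(I[1][180:340,180:380],None,fx=2,fy=2)
cv2.imwrite(f"pics/l{k}.png",np.hstack([a,b])); cv2.imwrite(f"pics/w{k}.png",I[2])
E
python3 look.py 2
```

```text
2.65 [-161.5   12.3   54.4] 0.03 [ 0.04  1.21 -0.  ] 0.04405961307681107
```

View pics/l2.png

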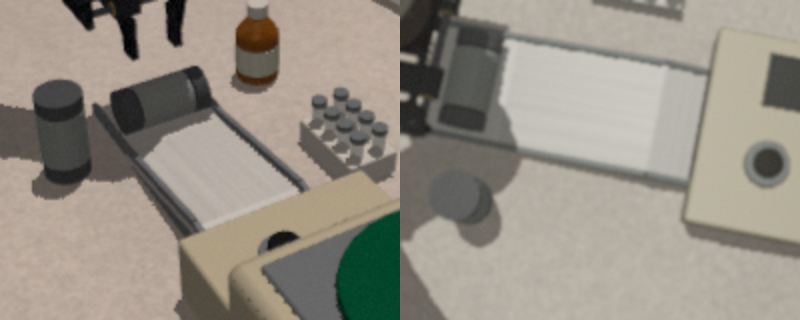

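View pics/w2.png

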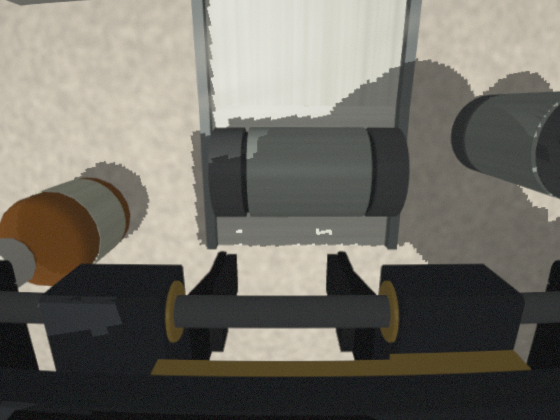

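```bash
python3 - <<'E'
from h import *
s,m,R,p,e=state(); print(s["time_s"],p.round(1),round(e,2),s["contact_force"].round(2))
E
```

```text
2.8 [-161.7   12.1   53.7] 0.01 [-0.08  0.55  0.  ]
```

Request:
send_rows(commands=[[[44, 0, 2, 3, 0], [44, 3, 2, 6, 0], [44, 6, 2, 6, 0], [44, 9, 2, 6, 0], [44, 12, 2, 6, 0], [44, 15, 2, 6, 0], [44, 18, 2, 6, 0], [44, 21, 2, 6, 0], [44, 24, 2, 6, 0], [44, 27, 2, 6, 0], [44, 30, 2, 6, 0], [44, 33, 2, 6, 0], [44, 36, 2, 6, 0], [44, 39, 2, 6, 0], [44, 42, 2, 6, 0], [44, 45, 2, 6, 0]]])

```text
time_s: 4.4
ee_pos: [0.5863, 0.1464, 0.0474]
tcp_rot: [-0.632, 0.775, -0.0, 0.0]
contact_force: [0.5, -0.3, -0.1]
gripper_width: 0.0439
```

```bash
python3 look.py 3
```

```text
4.4 [-116.4   10.    47.4] 0.0 [ 0.47 -0.35 -0.09] 0.043862041679794204
```

View pics/l3.png

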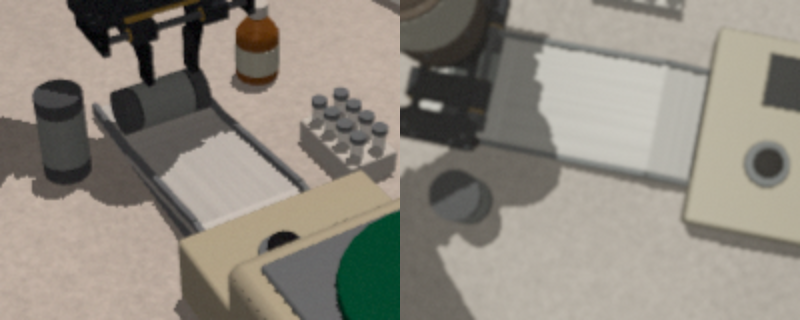

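View pics/w3.png

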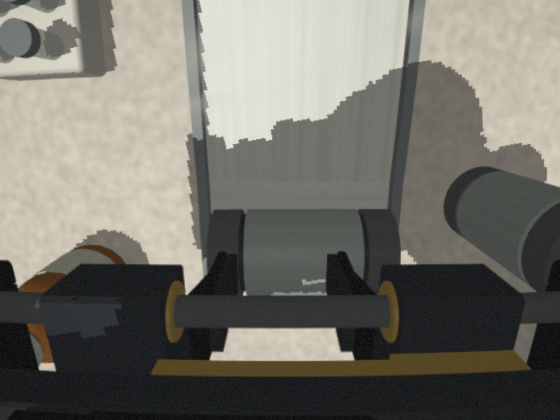

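Request:
send_rows(commands=[[[44, 3.5, 0, -0.4, 0], [44, 7, 0, -0.8, 0], [44, 10.5, 0, -1.2, 0], [44, 14, 0, -1.6, 0], [44, 17.5, 0, -2, 0], [44, 21, 0, -2.4, 0], [44, 24.5, 0, -2.8, 0], [44, 28, 0, -3.2, 0], [44, 31.5, 0, -3.6, 0], [44, 35, 0, -4, 0], [44, 38.5, 0, -4.4, 0], [44, 42, 0, -4.8, 0], [44, 45.5, 0, -5.2, 0], [44, 49, 0, -5.6, 0], [44, 52.5, 0, -6, 0], [44, 56, 0, -6.4, 0], [44, 59.5, 0, -6.8, 0], [44, 63, 0, -7.2, 0], [44, 66.5, 0, -7.6, 0], [44, 70, 0, -8, 0]]])

```text
time_s: 6.55
ee_pos: [0.5722, 0.0778, 0.0555]
tcp_rot: [-0.632, 0.775, 0.0, -0.0]
contact_force: [0.3, 0.7, 0.0]
gripper_width: 0.0441
```

```bash
python3 look.py 4
```

```text
6.55 [-46.4   9.9  55.5] 0.0 [0.3  0.72 0.03] 0.04408907603380921
```

View pics/l4.png

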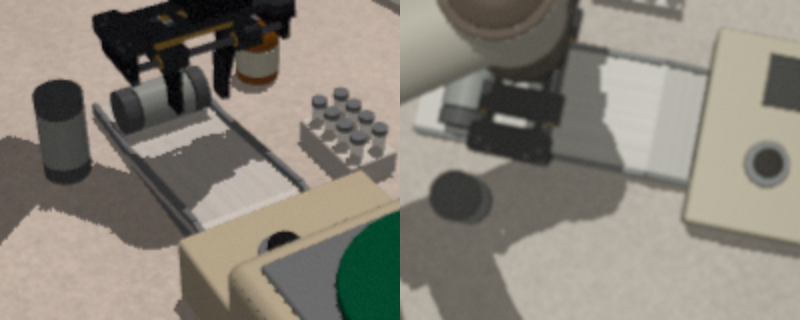

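View pics/w4.png

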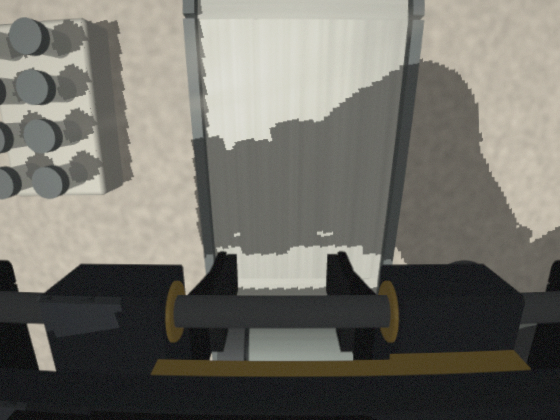

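```bash
python3 - <<'E'
from h import *; from rig import r,imaging
s,m,R,p,e=state(); print(s["time_s"],p)
for n in ["side","top"]:
    c=imaging.read_camera(n); im=np.ascontiguousarray(c["color"][:,:,::-1])
    z=s["ee_pos"]+R@np.array([0,0,.019])
    pts=[z+R@np.array([a,b,0]) for a in(-.0095,.0095) for b in (-.022,.022)]+[s["ee_pos"]]
    uv=proj(c,np.array(pts)); print(n,uv.round())
    x0,y0=(150,150) if n=="side" else (180,180)
    b=cv2.resize(im[y0:y0+150,x0:x0+200],None,fx=4,fy=4,interpolation=cv2.INTER_CUBIC)
    for i,q in enumerate(uv): cv2.circle(b,tuple(int(v) for v in (q-[x0,y0])*4+2),3,(0,0,255) if i<4 else (0,255,0),-1)
    cv2.imwrite(f"pics/p_{n}5.png",b)
E
```

```text
6.7 [-46.46955246   9.99548954  55.50614644]
side [[256. 210.]
 [238. 216.]
 [260. 215.]
 [242. 221.]
 [249. 208.]]
top [[247. 210.]
 [242. 231.]
 [256. 212.]
 [251. 233.]
 [248. 220.]]
```

View pics/p_side5.png

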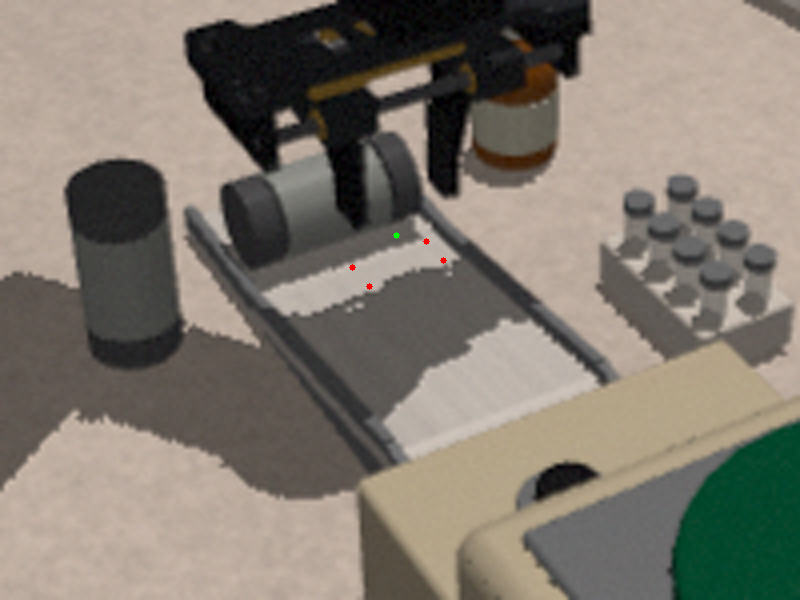

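View pics/p_top5.png

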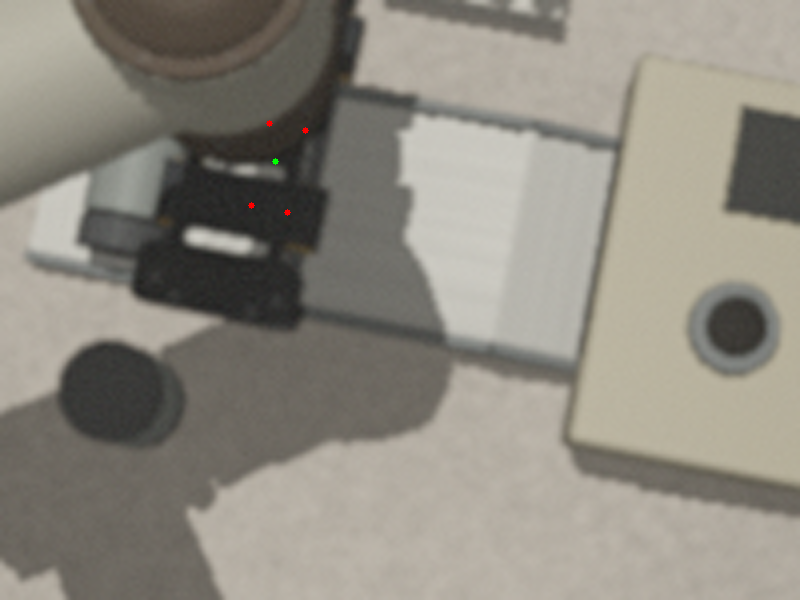

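```bash
python3 - <<'E'
from h import *; from rig import r,imaging
s,m,R,p,e=state(); w=imaging.read_camera("wrist")
Rc=cv2.Rodrigues(w["rvec"])[0]; o=-Rc.T@w["tvec"].ravel(); print("cam in mill",w2mill(m,o)*1e3, "cam axes fwd",Rc[2])
T=s["ee_pos"]
for z in (.019,0,-.02): print(z,proj(w,[T+R@np.array([a,b,z]) for a in(-.0095,.0095) for b in (-.022,.022)]).round())
for q in [(.08,.056,.038),(.08,-.056,.038),(-.0,.056,.028),(0,-.056,.028),(.0,.109,.05)]: print(q,proj(w,mill2w(m,q)).round())
im=cv2.imread("pics/w4.png"); cv2.imwrite("pics/w4b.png",cv2.resize(im[0:300],None,fx=1.42,fy=1.42))
E
```

```text
cam in mill [[ 30.0630659   10.63671573 236.73235562]] cam axes fwd [ 0.05644805  0.27506672 -0.95976659]
0.019 [[246. 258.]
 [319. 258.]
 [245. 228.]
 [320. 228.]]
0 [[243. 272.]
 [322. 272.]
 [242. 240.]
 [324. 240.]]
-0.02 [[239. 289.]
 [327. 289.]
 [237. 254.]
 [328. 254.]]
(0.08, 0.056, 0.038) [[192.  10.]]
(0.08, -0.056, 0.038) [[412.  11.]]
(-0.0, 0.056, 0.028) [[204. 163.]]
(0, -0.056, 0.028) [[395. 163.]]
(0.0, 0.109, 0.05) [[ 97. 170.]]
```

View pics/w4b.png

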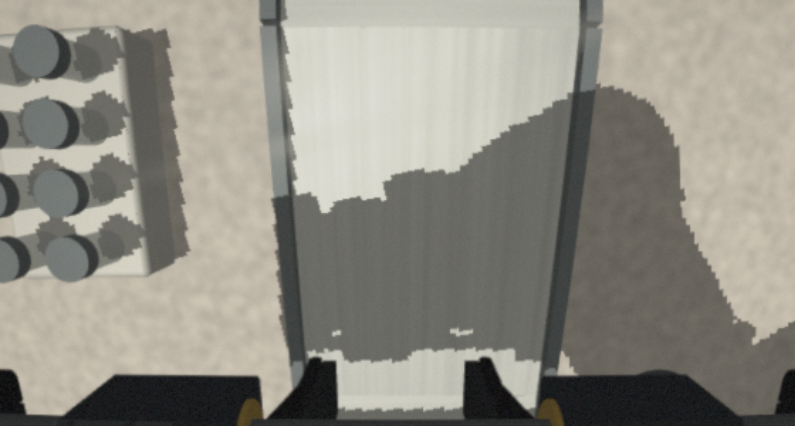

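```bash
python3 - <<'E'
from h import *; from rig import r,imaging
c=imaging.read_camera("side")["color"][:,:,::-1]; w=imaging.read_camera("wrist")["color"][:,:,::-1]
a=cv2.resize(c[165:215,215:275],None,fx=7,fy=7,interpolation=cv2.INTER_CUBIC)
b=cv2.resize(w[240:340,200:270],None,fx=3.5,fy=3.5,interpolation=cv2.INTER_CUBIC)
a=cv2.convertScaleAbs(a,alpha=2.2,beta=20); b=cv2.convertScaleAbs(b,alpha=2.5,beta=20)
cv2.imwrite("pics/z6.png",np.hstack([a,b]))
E
```

```text
(no output)
```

View pics/z6.png

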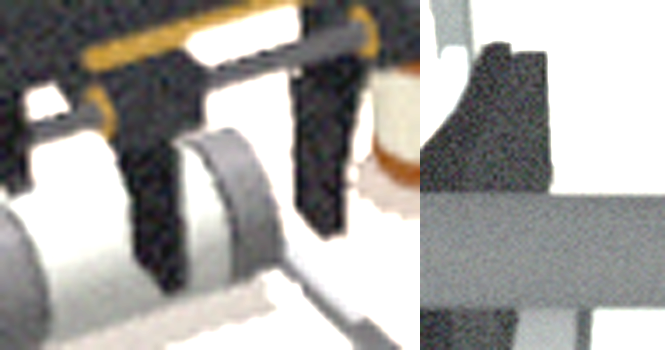

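```bash
python3 - <<'E'
from h import *; from rig import r,imaging
s,m,R,p,e=state(); w=imaging.read_camera("wrist"); c=imaging.read_camera("side")
def f(v):
    P=lambda y:s["ee_pos"]+R@np.array([v[0],y+v[2],v[1]])
    return np.r_[(proj(w,P(-.022))-[236.6,254.9]).ravel(),(proj(c,P(.022))-[241.4,206.1]).ravel(),(proj(c,P(-.022))-[262.1,199]).ravel()]
o=least_squares(f,[0.009,0,0]);print(o.x*1e3,o.fun.round(1))
g=lambda v:f(np.r_[v,0])[2:]; o=least_squares(g,[0.009,0]);print("side only",o.x*1e3,o.fun.round(1))
E
```

```text
[  9.75456954 -21.26860854  -0.44249042] [-0.5 -0.3 -0.2 -0.5 -2.1  0.3]
side only [ 16.10868016 -25.18830653] [ 0.9 -0.4 -0.8  0.4]
```

Request:
send_rows(commands=[[[44, 0, 0, -12, 0], [44, -30, 0, -12, 0], [44, -60, 0, -12, 0], [44, -95, 0, -12, 0], [44, -125, 0, -12, 0], [44, -130, 0, 0, 0], [44, -130, 0, 20, 0], [44, -130, 0, 35, 0], [44, -130, 0, 44, 0], [44, -130, 0, 46, 0], [44, -130, 0, 46, 0], [44, -130, 0, 46, 0]]])

```text
time_s: 8.25
ee_pos: [0.5992, 0.2055, 0.0104]
tcp_rot: [-0.632, 0.775, -0.0, 0.001]
contact_force: [-0.3, 0.3, 0.4]
gripper_width: 0.0434
```

```bash
python3 look.py 7
```

```text
8.25 [-176.9   10.6   10.4] 0.01 [-0.31  0.32  0.39] 0.043385750125970825
```

View pics/l7.png

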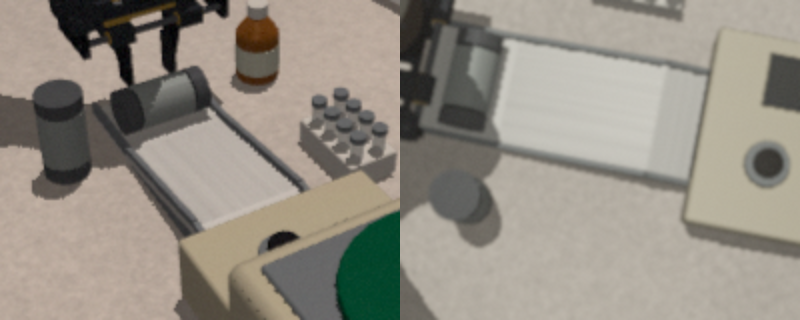

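View pics/w7.png

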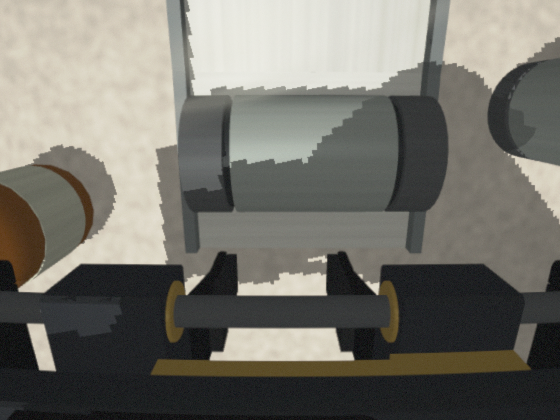

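Request:
send_rows(commands=[[[44, 4, 0, 0, 0], [44, 8, 0, 0, 0], [44, 12, 0, 0, 0], [44, 16, 0, 0, 0], [44, 19, 0, 0, 0], [44, 22, 0, 0, 0], [44, 25, 0, 0, 0], [44, 28, 0, 0, 0], [44, 31, 0, 0, 0], [44, 34, 0, 0, 0], [44, 37, 0, 0, 0], [44, 40, 0, 0, 0]]])

```text
time_s: 9.6
ee_pos: [0.5904, 0.166, 0.0094]
tcp_rot: [-0.632, 0.775, 0.0, -0.0]
contact_force: [1.0, -0.3, 0.0]
gripper_width: 0.0441
```

```bash
python3 look.py 8
```

```text
9.6 [-136.5    9.9    9.4] 0.0 [ 1.01 -0.33  0.05] 0.04413133623587463
```

View pics/l8.png

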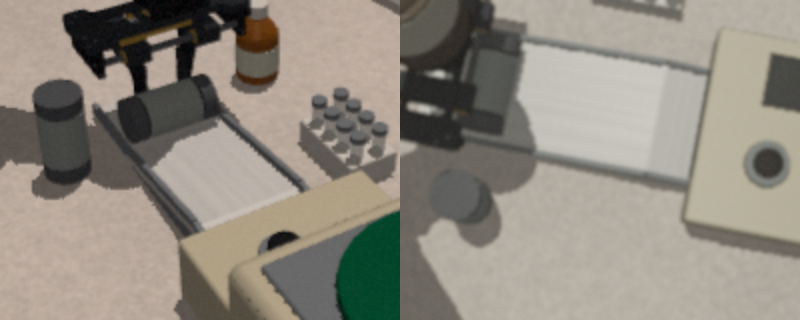

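View pics/w8.png

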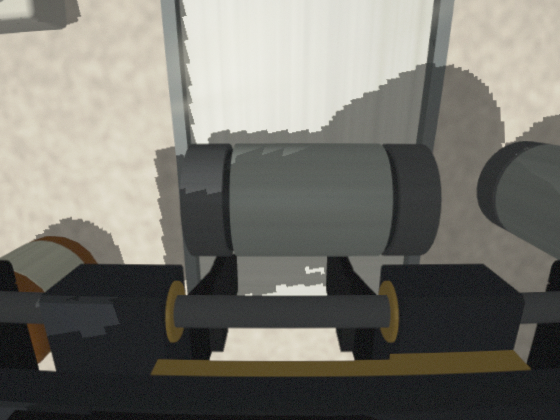

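Request:
send_rows(commands=[[[44, 4, 0, 0, 0], [44, 8, 0, 0, 0], [44, 12, 0, 0, 0], [44, 16, 0, 0, 0], [44, 20, 0, 0, 0], [44, 24, 0, 0, 0], [44, 28, 0, -0.5, 0], [44, 32, 0, -1, 0], [44, 36, 0, -1.5, 0], [44, 40, 0, -2, 0], [44, 44, 0, -2.5, 0], [44, 48, 0, -3, 0], [44, 52, 0, -3.5, 0], [44, 56, 0, -4, 0], [44, 60, 0, -4.5, 0], [44, 64, 0, -5, 0], [44, 68, 0, -5.5, 0], [44, 72, 0, -6, 0], [44, 76, 0, -6.5, 0], [44, 80, 0, -7, 0]]])

```text
time_s: 11.75
ee_pos: [0.5741, 0.0876, 0.0165]
tcp_rot: [-0.632, 0.775, 0.0, -0.0]
contact_force: [0.6, 2.6, 1.2]
gripper_width: 0.044
```

```bash
python3 look.py 9
```

```text
11.75 [-56.3   9.9  16.5] 0.0 [0.61 2.57 1.16] 0.04402088225475529
```

View pics/l9.png

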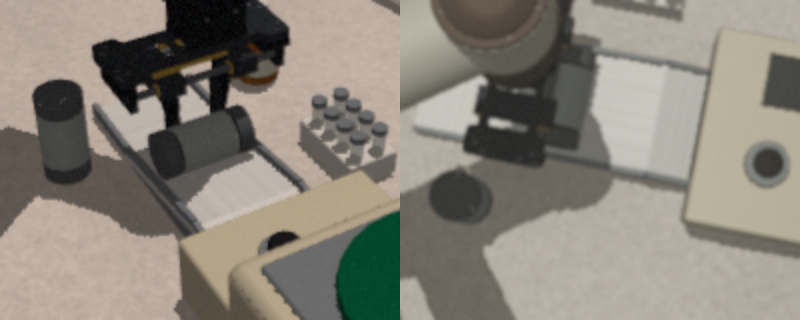

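View pics/w9.png

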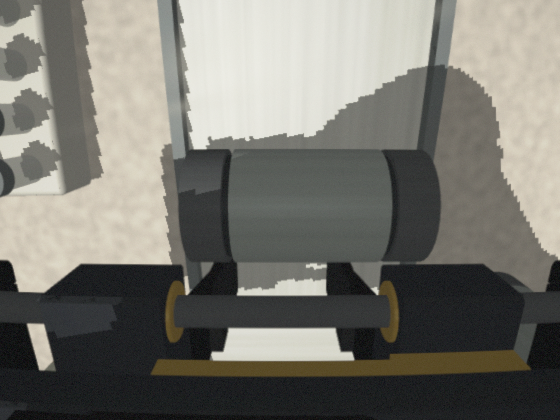

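Request:
send_rows(commands=[[[44, 4, 0, -0.5, 0], [44, 8, 0, -1, 0], [44, 12, 0, -1.5, 0], [44, 16, 0, -2, 0], [44, 20, 0, -2.5, 0], [44, 24, 0, -3, 0], [44, 28, 0, -3.5, 0], [44, 32, 0, -4, 0], [44, 36, 0, -4.5, 0], [44, 40, 0, -5, 0], [44, 44, 0, -5.5, 0], [44, 48, 0, -6, 0], [44, 52, 0, -6.5, 0], [44, 56, 0, -7, 0], [44, 60, 0, -7.5, 0], [44, 64, 0, -8, 0], [44, 68, 0, -8.5, 0], [44, 72, 0, -9, 0], [44, 76, 0, -9.5, 0], [44, 80, 0, -10, 0]]])

```text
time_s: 13.9
ee_pos: [0.558, 0.0092, 0.0265]
tcp_rot: [-0.632, 0.775, 0.0, -0.0]
contact_force: [0.7, 1.6, 1.9]
gripper_width: 0.0439
```

```bash
python3 look.py 10
```

```text
13.9 [23.7  9.9 26.5] 0.01 [0.73 1.61 1.92] 0.04386274443280095
```

View pics/l10.png

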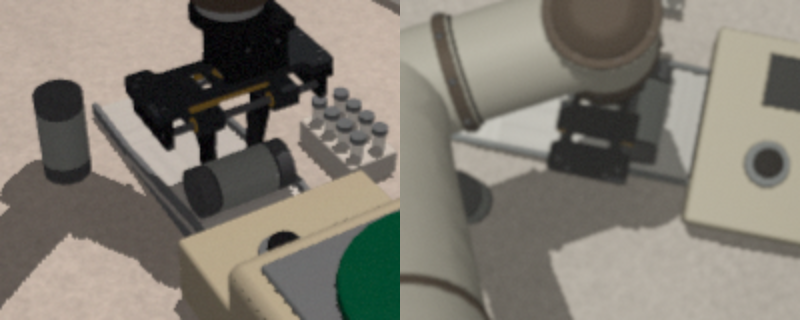

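View pics/w10.png

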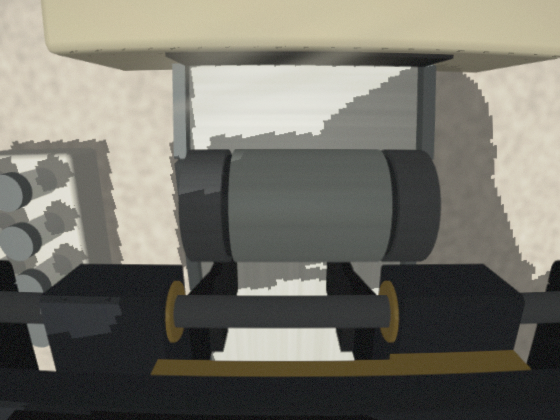

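Request:
send_rows(commands=[[[44, 3, 0, -0.4, 0], [44, 6, 0, -0.8, 0], [44, 9, 0, -1.1, 0], [44, 12, 0, -1.5, 0], [44, 15, 0, -1.9, 0], [44, 17, 0, -2.1, 0], [44, 19, 0, -2.4, 0], [44, 21, 0, -2.5, 0], [44, 23, 0, -2.5, 0], [44, 25, 0, -2.5, 0], [44, 27, 0, -2.5, 0], [44, 29, 0, -2.5, 0], [44, 31, 0, -2.5, 0], [44, 33, 0, -2.5, 0], [44, 35, 0, -2.5, 0], [44, 37, 0, -2.5, 0], [44, 38, 0, -2.5, 0], [44, 38, 0, -2.5, 0]]])

```text
time_s: 15.85
ee_pos: [0.5504, -0.0278, 0.029]
tcp_rot: [-0.632, 0.775, -0.0, 0.0]
contact_force: [0.1, -0.4, 0.1]
gripper_width: 0.0439
```

```bash
python3 look.py 11
```

```text
15.85 [61.5  9.9 29. ] 0.02 [ 0.15 -0.38  0.07] 0.04393762041527057
```

View pics/l11.png

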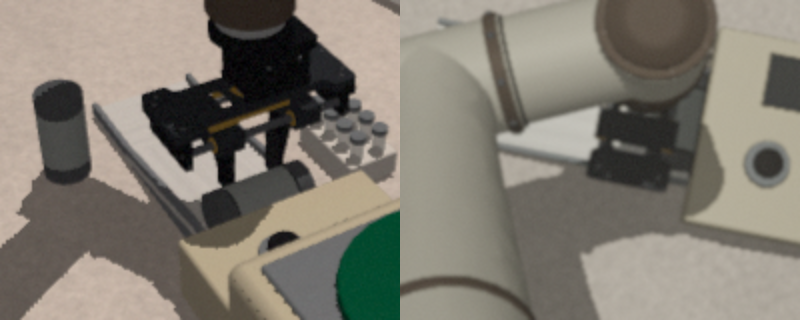

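View pics/w11.png

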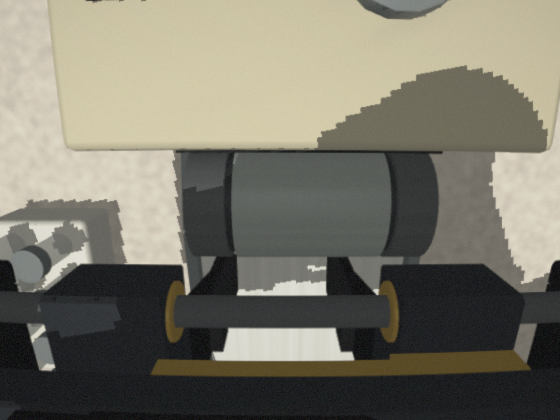

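Request:
send_rows(commands=[[[44, -4, 0, 0, 0], [44, -10, 0, 0, 0], [44, -16, 0, -5, 0], [44, -16, 0, -35, 0], [44, -16, 0, -70, 0], [44, 0, 0, -95, 0], [0, 40, 10, -95, 0], [0, 75, 30, -95, 0], [0, 105, 40, -95, 0], [0, 105, 40, -95, 0], [0, 105, 40, -95, 0], [0, 105, 40, -95, 0]]])

```text
time_s: 17.2
ee_pos: [0.4909, -0.1218, 0.1243]
tcp_rot: [-0.632, 0.775, -0.0, 0.0]
contact_force: [-0.5, -0.4, 0.2]
gripper_width: 0.005
```

```bash
python3 look.py 12
```

```text
17.2 [165.5 -29.4 124.3] -0.04 [-0.45 -0.37  0.24] 0.005023207676272998
```

View pics/l12.png

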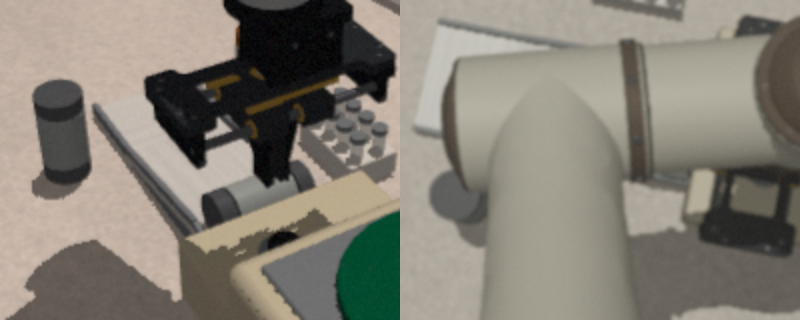

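View pics/w12.png

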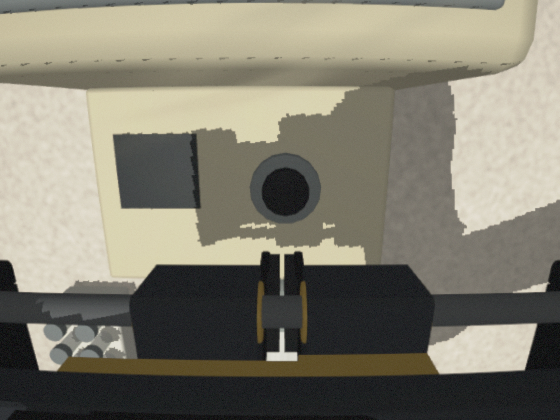

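```bash
python3 - <<'E'
from h import *; from rig import r,imaging
s,m,R,p,e=state(); w=imaging.read_camera("wrist")
print(p,s["gripper_width"])
for z in(.07,.08,.09): print(z,w2mill(m,ray(w,(286,191),z))*1e3)
for u in [(90,90),(393,89)]: print("console back corner(260)",w2mill(m,ray(w,u,.07))*1e3)
print("console front",w2mill(m,ray(w,(105,276),.07))*1e3)
E
```

```text
[165.44860792 -29.62872649 123.91292862] 0.0011879070764665403
0.07 [[189.64464959 -32.02688016  70.        ]]
0.08 [[191.88009348 -31.89352049  80.        ]]
0.09 [[194.11553738 -31.76016082  90.        ]]
console back corner(260) [[256.04021145  93.37226142  70.        ]]
console back corner(260) [[255.57493273 -99.13189549  70.        ]]
console front [[126.02375981 100.72934987  70.        ]]
```

Request:
send_rows(commands=[[[0, 15, 1, 0, 0], [0, 28, 1, 10, 0], [0, 28, 1, 30, 0], [0, 28, 1, 45, 0], [0, 28, 1, 49, 0], [0, 28, 1, 49, 0], [0, 28, 1, 49, 0]]])

```text
time_s: 18.1
ee_pos: [0.4838, -0.15, 0.0753]
tcp_rot: [-0.632, 0.775, -0.0, 0.0]
contact_force: [0.2, -1.1, 0.1]
gripper_width: 0.0002
```

```bash
python3 look.py 13
```

```text
18.1 [194.6 -30.5  75.3] 0.01 [ 0.23 -1.15  0.15] 0.00021181508195028758
```

View pics/l13.png

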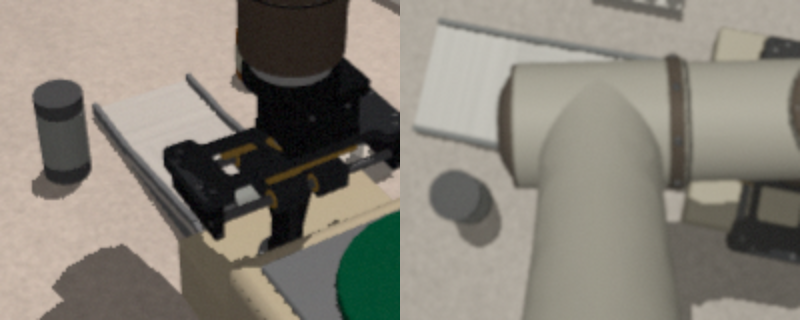

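View pics/w13.png

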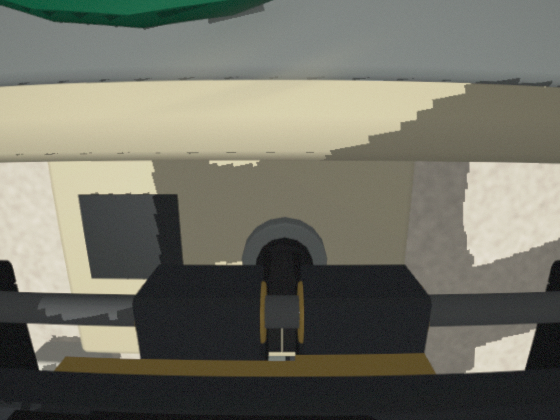

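Fingertips sit over the button (wrist view around (285,265)). Descending in small steps and watching the force.

Request:
send_rows(commands=[[[0, 0, 0, 3, 0], [0, 0, 0, 6, 0], [0, 0, 0, 8, 0], [0, 0, 0, 8, 0], [0, 0, 0, 8, 0]]])

```text
time_s: 18.75
ee_pos: [0.4842, -0.1496, 0.0675]
tcp_rot: [-0.632, 0.775, -0.001, 0.001]
contact_force: [0.7, -0.6, 4.7]
gripper_width: 0.0003
```

Request:
send_rows(commands=[[[0, 0, 0, 1.5, 0], [0, 0, 0, 3, 0], [0, 0, 0, 3, 0], [0, 0, 0, 3, 0]]])

```text
time_s: 19.15
ee_pos: [0.4843, -0.1497, 0.067]
tcp_rot: [-0.632, 0.775, -0.001, 0.001]
contact_force: [-4.7, 2.8, 20.4]
gripper_width: 0.0008
```

```bash
python3 - <<'E'
from h import *; from rig import r,imaging
s,m,R,p,e=state(); print(p,s["contact_force"])
a=[]
for n,(x,y,w_,h) in dict(side=(200,180,110,100),wrist=(210,180,150,136)).items():
    c=imaging.read_camera(n)["color"][:,:,::-1][y:y+h,x:x+w_]; c=cv2.resize(c,(400,364),interpolation=cv2.INTER_CUBIC); a.append(cv2.convertScaleAbs(c,alpha=2.2,beta=10))
cv2.imwrite("pics/b14.png",np.hstack(a))
E
```

```text
[194.19475737 -30.10871813  67.01214934] [-4.69724302  2.77942342 20.43452254]
```

View pics/b14.png

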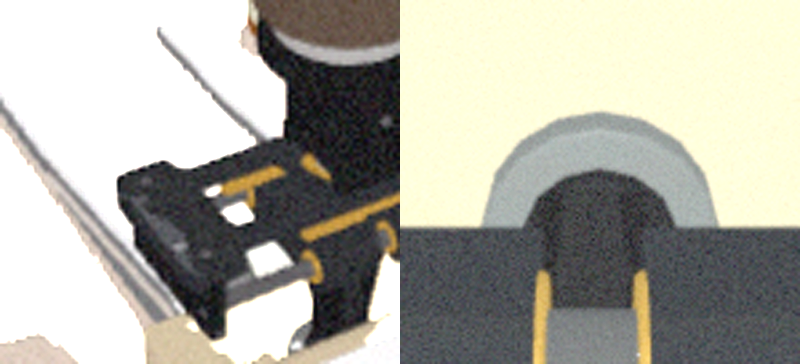

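Request:
send_rows(commands=[[[0, 0, 0, -5, 0], [0, 0, 0, -5, 0], [0, 0, 0, -5, 0]]])

```text
time_s: 19.55
ee_pos: [0.4843, -0.1496, 0.0693]
tcp_rot: [-0.632, 0.775, -0.001, 0.001]
contact_force: [1.8, 0.2, 3.9]
gripper_width: 0.0004
```

Request:
send_rows(commands=[[[0, 0, 0, -2, 0], [0, 0, 0, -2, 0], [0, 0, 0, -2, 0]]])

```text
time_s: 19.85
ee_pos: [0.4836, -0.1496, 0.0708]
tcp_rot: [-0.632, 0.775, -0.0, 0.0]
contact_force: [1.6, 0.5, 2.6]
gripper_width: 0.0003
```

Request:
send_rows(commands=[[[0, 0, 0, -3, 0], [0, 0, 0, -3, 0], [0, 0, 0, -3, 0]]])

```text
time_s: 20.15
ee_pos: [0.4819, -0.1496, 0.0733]
tcp_rot: [-0.631, 0.775, 0.001, -0.001]
contact_force: [0.4, 0.5, 1.6]
gripper_width: 0.0005
```

Request:
send_rows(commands=[[[0, 0, 0, -20, 0], [0, 0, 0, -60, 0], [0, 0, 0, -100, 0], [0, -40, 0, -120, 0], [0, -80, 0, -120, 0], [0, -120, 0, -120, 0], [0, -160, 0, -120, 0], [0, -180, 0, -120, 0], [0, -180, 0, -120, 0], [0, -180, 0, -120, 0]]])

```text
time_s: 21.15
ee_pos: [0.5188, 0.0266, 0.1932]
tcp_rot: [-0.632, 0.775, 0.001, -0.001]
contact_force: [0.4, -0.8, 0.0]
gripper_width: -0.0002
```

```bash
python3 look.py 15
```

```text
21.15 [ 14.6 -32.  193.2] -0.03 [ 0.44 -0.78  0.03] -0.00018427534445233278
```

View pics/l15.png

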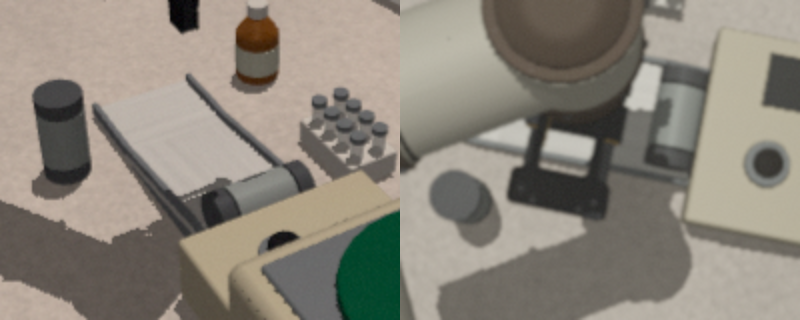

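View pics/w15.png

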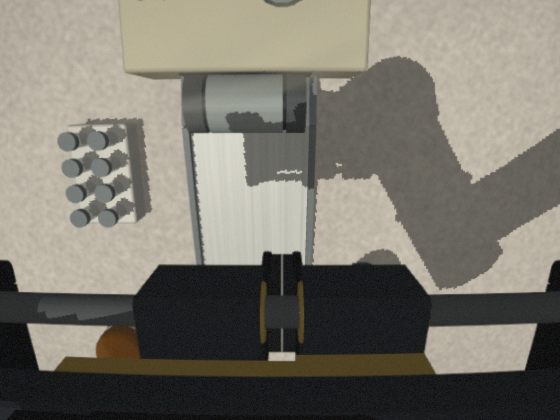

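```bash
python3 - <<'E'
from h import *; from rig import r,imaging
s,m,R,p,e=state(); w=imaging.read_camera("wrist"); c=imaging.read_camera("side"); t=imaging.read_camera("top")
im=[]
for C in (w,c,t):
    a=np.ascontiguousarray(C["color"][:,:,::-1]); k=4; uv=proj(C,mill2w(m,[(.1,y,.052) for y in(-.05,0,.05)]+[(.075,y,.052) for y in (-.05,.05)]))
    x0,y0=(uv[1]-[45,50]).astype(int).clip(0); b=cv2.resize(a[y0:y0+100,x0:x0+66 if C is not w else x0+100],None,fx=k,fy=k,interpolation=cv2.INTER_CUBIC)[:, :264]
    if C is w: b=cv2.resize(a[40:160,160:340],(264,176)); uv=(uv-[160,40])*264/180/k; x0=y0=0; b=cv2.copyMakeBorder(b,0,224,0,0,cv2.BORDER_CONSTANT)
    for q in uv: cv2.circle(b,tuple(int(v) for v in (q-[x0,y0])*k),2,(0,0,255),-1)
    im.append(b)
cv2.imwrite("pics/f16.png",np.hstack(im))
f=lambda u,v:(w2mill(m,ray(w,(u,v),.052))*1e3).round(1)
print(f(184,103),f(308,103),f(246,132))
E
```

```text
[[98.8 53.6 52. ]] [[ 98.1 -54.1  52. ]] [[73.5  0.2 52. ]]
```

View pics/f16.png

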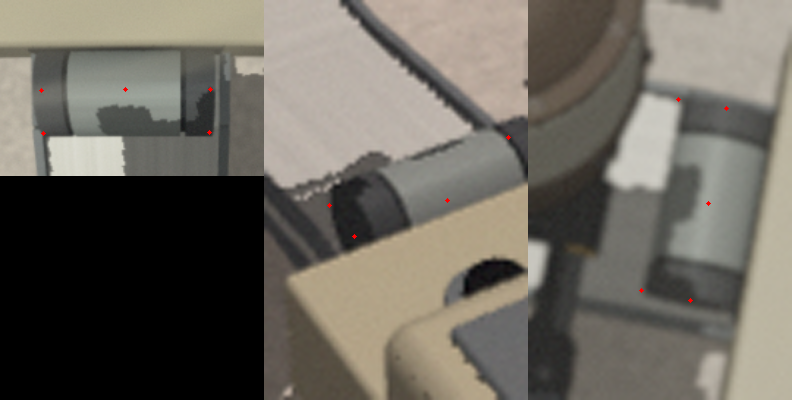

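```bash
python3 -c "
from rig import r,ticket
print(ticket.sign_off()); print(r.observe()['time_s'])"
```

```text
the job is handed in; nothing more can be done
None
the job is handed in; nothing more can be done
```

The jar is seated in the cradle against the stop, the start button was pressed fully down and let go, and the job is handed in after about 21 s of the 48 s. No verdict was reported.

- **Jar:** I pushed it with both fingertips at about 30–40 mm/s, easing to about 20–30 mm/s at the crest. The last wrist-camera check put its centre at x ≈ 98.5 mm, y ≈ 0, lying square. The side and top views agree.
- **Button:** It reached a hard stop at 20 N after about 6 mm of travel. The force then fell steadily to 1.6 N as I lifted, before the arm pulled clear. I never read the joint itself; it looks up in the final side and top pictures.
- **Other things:** The spare jar, bottle and rack look unmoved, judged by eye from the pictures. The arm ended in free air.

**The first push failed and may have broken a rule.** In the cameras the fingertips stood about 20 mm behind the reported TCP, not 19 mm ahead of it. On that pass the fingers went clear over the jar without touching it.

I measured the offset, went back and repeated the push correctly. However, the reported TCP passed about 12 mm from the jar's centre during the miss. If the 20 mm grasp-point rule is judged by that reported point, rather than by where the pads really were, the run may count as failed.

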